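Snap the four clips of a transit case shut

ROBOT

A 6-joint arm with a two-finger parallel gripper is mounted at the origin on a cart in front of the work surface, level with it; the furniture and walls round the work are solid. World frame = base frame: x ahead of the robot, y to its left, z up, the work surface at z = 0. Lengths are in m, angles in rad, forces in N, time in s.
With the tool pointing down it reaches from about 0.425 to 0.925 m from the base axis. Payload 12.5 kg.
Tool frame: the origin (TCP) lies midway between the tips of the shut fingers; the grasp point (between the pads) lies 19 mm behind it; z points along the fingers, y is the line along which they close (so a half turn about z gives the same grasp; the last joint's range is limited). The gripper opens to 85 mm and grips with 20 to 120 N. Pads are 22 mm wide; open, the fingers measure 114 mm over their backs; the gripper's body (76 mm by 85 mm) begins 54 mm behind the grasp point. The pads swing forward as they close: fully open they stand 13 mm farther back than shut.
Start: joints at [1.234, 0.491, 1.559, -0, 1.092, -0.106], TCP at [0.143, 0.608, 0.231] pointing down, gripper open.
Joint ranges: [-3.1, 3.1], [-0.84, 2.19], [0.05, 2.79], [-1.13, 4.28], [0.06, 2.93], [-2.69, 2.69]. Speed limits (rad/s): [2.22, 2.22, 2.79, 3.14, 3.14, 3.14].

INTERFACE

Orientations are given as a 3x3 rotation matrix whose columns are the frame's x, y, z axes.
In Python, from plant import arm gives the robot as it stands. The module is installed in compiled form; this text tells all that it offers.
- The arm moves only by the tool jog_arm, never from a script. Its argument "targets" is a list of rows, each a list of 3 entries, a list of its own where there are three numbers: the shift along the tool's x, y, z in m, then the turn about the tool's z in degrees, then the closure, from 0 (fully open) to 1 (shut). In form: [[[dx, dy, dz], turn, grip], ...]. A call has 1 to 20 rows; each row is the pose to reach, as a shift and turn from the pose commanded when the call began, along the tool's axes at that moment; what a row does not reach only later rows make up. A row lasts 1/8 s, in which the tool goes at most 62.5 mm and 10.7 degrees, less where a joint would pass 70% of its speed; a pose out of reach is approached as far as the arm can. A call with a gripper value outside its range is refused whole. The fingers move at their own pace and stop on an object; "force" is the grip in N (left out, the last holds). Time passes only in rows, so rows that repeat a pose let the fingers close. It gives the time, the measured TCP pose, the force, the opening and the grip force at its end, in the units of the state.
- arm.observe(): the state, without advancing time (a new reading comes with each control period).
- arm.get_image(name): name is "scene" or "top"; returns the picture (480x640x3 uint8, blue, green, red); there is no depth.
- arm.camera_model(name): a dict with "fx", "fy", "cx", "cy" (pixels), "rvec" (rotation vector, rad) and "tvec" (3), from world to camera coordinates, as OpenCV has them. Camera axes: x right, y down, z forward; pixel columns grow to the right and rows downward; lengths in m; the calibration is good to about 2 mm. A picture is of the moment at which its call begins. camera_model takes no time and is no camera call.
- arm.finish_job(): hands the job in; it is judged then, once.
The state is a dict: "clock": time; "joint_pos": joint angles; "joint_vel": joint speeds; "tau": joint torques, N m; "position": TCP position; "tcp_rot": TCP orientation; "force": force on the tool from outside, world axes, zero at the start; "torque": the same for the moment, N m; "grip_width": finger opening in m; "grasp_force": force on a finger pad.
Only numpy, scipy, OpenCV 4.12 (cv2) and the standard library are available. Lean on these libraries where they do the work, as an engineer would, in place of code of your own. Each camera call takes 0.05 s, during which the arm holds its last target. There are 200 camera calls.

TASK

The transit case is packed and its lid is on, but the clips on its four sides are still up. Flip all four clips down one after another and press each against the case until it snaps shut and stays flush. Press no harder than it takes: the case must stay standing where it is, not shoved along the bench (by more than about a centimetre) or tipped, and do not disturb the things round it.

Things in the scene. Friction and masses are not known exactly. Their poses are not given: they have to be found in the camera images.
- case: Transit case, lid on, loose on the bench: grey box and lid, 120 mm (own x) by 170 mm (own y), 92 mm tall, about 3.9 kg, rubber feet; slides if pushed sideways with over 20 to 31 N. Origin: centre of its underside, z up. In the middle of each wall a black clip hinges on a level pin at the lid's rim, 84 mm above the underside, 67 mm from the centre (x walls) or 92 mm (y walls).
- clip_front (a joint): Clip on the case's own -x wall (facing the robot when the case is unturned), rad: 0 = hanging down flush on the wall, shut; 1.57 = straight out; largest 2.2, slanting up. Beyond 0.25 it moves easily and stays where left. Nearer in, its hook meets a sprung catch bar: it springs back against a push (5 to 15 N at 34 mm below the pin, unlike from clip to clip) until in the last 3 mm it snaps over and stays at 0.
- clip_front_tip (a point): Middle of the free edge of that clip: a plate 58 mm wide, 5 mm thick, 48 mm long from hinge pin to free edge. Moves with the clip. Shut, the clip's outer face stands 2.5 mm outside the pin and its free edge 36 mm above the bench, just inside a grey catch bar that stands 16 mm out from the wall, top 39 mm above the bench.
- clip_right (a joint): Clip on the case's own -y wall, rad: 0 = hanging down flush on the wall, shut; 1.57 = straight out; largest 2.2, slanting up. Beyond 0.25 it moves easily and stays where left. Nearer in, its hook meets a sprung catch bar: it springs back against a push (5 to 15 N at 34 mm below the pin, unlike from clip to clip) until in the last 3 mm it snaps over and stays at 0.
- clip_right_tip (a point): Middle of the free edge of that clip: a plate 58 mm wide, 5 mm thick, 48 mm long from hinge pin to free edge. Moves with the clip. Shut, the clip's outer face stands 2.5 mm outside the pin and its free edge 36 mm above the bench, just inside a grey catch bar that stands 16 mm out from the wall, top 39 mm above the bench.
- clip_back (a joint): Clip on the case's own +x wall, rad: 0 = hanging down flush on the wall, shut; 1.57 = straight out; largest 2.2, slanting up. Beyond 0.25 it moves easily and stays where left. Nearer in, its hook meets a sprung catch bar: it springs back against a push (5 to 15 N at 34 mm below the pin, unlike from clip to clip) until in the last 3 mm it snaps over and stays at 0.
- clip_back_tip (a point): Middle of the free edge of that clip: a plate 58 mm wide, 5 mm thick, 48 mm long from hinge pin to free edge. Moves with the clip. Shut, the clip's outer face stands 2.5 mm outside the pin and its free edge 36 mm above the bench, just inside a grey catch bar that stands 16 mm out from the wall, top 39 mm above the bench.
- clip_left (a joint): Clip on the case's own +y wall, rad: 0 = hanging down flush on the wall, shut; 1.57 = straight out; largest 2.2, slanting up. Beyond 0.25 it moves easily and stays where left. Nearer in, its hook meets a sprung catch bar: it springs back against a push (5 to 15 N at 34 mm below the pin, unlike from clip to clip) until in the last 3 mm it snaps over and stays at 0.
- clip_left_tip (a point): Middle of the free edge of that clip: a plate 58 mm wide, 5 mm thick, 48 mm long from hinge pin to free edge. Moves with the clip. Shut, the clip's outer face stands 2.5 mm outside the pin and its free edge 36 mm above the bench, just inside a grey catch bar that stands 16 mm out from the wall, top 39 mm above the bench.
- small_carton: Bystander, to be left alone: small packed brown carton 70x91x42 mm. Origin at the centre of its underside.
- stapler: Bystander, to be left alone: red and black stapler 34x149x48 mm. Origin at the centre of its underside.

How it is judged:
By the outcome, as a careful person would: the job done as asked, in the order asked, and still so for the second after the job is handed in, with the robot touching nothing.
It also fails if it takes over 64 s, if anything falls off the work surface, if the arm or the gripper's body presses on something with over 40 N, if the wrist force passes 120 N, or if a joint passes its speed limit or range.

## Working session

There is one attempt and no reset: what is moved stays moved. The work goes in short steps, Python scripts to look and compute and a tool call to move; the robot and the scene stay as the last step left them, time stands still between calls to the robot, and variables do not carry over. Pictures are saved under pics/ and viewed, at most 10 in all, crops included, and the job is handed in when it is done.

Besides the shell and the picture viewer there is one more tool, called after ">>>" as name(argument=value, ...) on one line, values as JSON. jog_arm: Moves the arm, as the interface text tells. Its arguments: {"type":"object","properties":{"targets":{"type":"array"},"force":{"type":"number"}},"required":["targets"]}

```bash
mkdir -p pics; python3 - <<'E'
from plant import arm
import cv2
for n in ("scene","top"):
    cv2.imwrite(f"pics/{n}0.png",arm.get_image(n)); print(n,arm.camera_model(n))
s=arm.observe(); print(s)
E
```

```text
scene {'fx': 560.4377703158015, 'fy': 560.4377703158015, 'cx': 324.361569463216, 'cy': 243.52919001324153, 'rvec': array([ 1.84154304, -1.0769346 ,  0.65412488]), 'tvec': array([0.01647599, 0.3865383 , 0.28003602])}
top {'fx': 520.3558164341814, 'fy': 520.3558164341814, 'cx': 314.3658542494385, 'cy': 240.54925489894293, 'rvec': array([ 2.17721565, -2.14158409,  0.115794  ]), 'tvec': array([0.36240744, 0.58862808, 0.85395117])}
{'clock': 0.1, 'joint_pos': array([ 1.23442581e+00,  4.91515428e-01,  1.55939055e+00, -3.11500600e-05,
        1.09171801e+00, -1.05587066e-01]), 'joint_vel': array([ 2.77735191e-05, -3.11350900e-03,  9.17165274e-04,  4.56702002e-04,
        6.32317115e-04, -9.38811323e-04]), 'tau': array([ 1.60948770e-03, -6.19450092e+01, -2.62025070e+01, -1.11976565e-04,
        2.96498540e-03, -9.76020971e-06]), 'position': array([0.14287186, 0.60824141, 0.23077544]), 'tcp_rot': array([[-9.73490762e-01,  2.28726118e-01, -3.14312715e-04],
       [ 2.28726319e-01,  9.73490270e-01, -9.82664737e-04],
       [ 8.12192796e-05, -1.02850663e-03, -9.99999468e-01]]), 'force': array([-0.07126656,  0.02700388,  0.22753476]), 'torque': array([ 0.01896271, -0.00236022,  0.00936605]), 'grasp_force': 0.0, 'grip_width': 0.08552599123052809}
```

View pics/scene0.png

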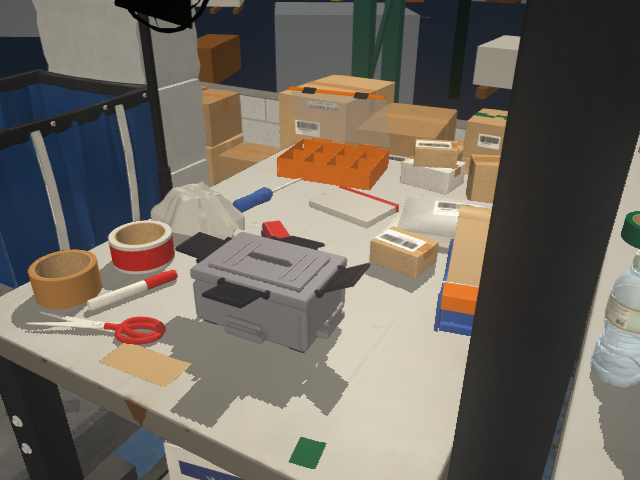

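View pics/top0.png

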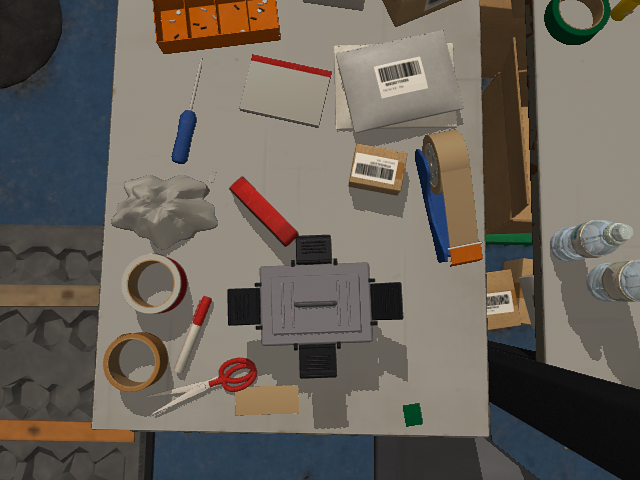

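The scene view shows the grey case with all four clips up. In the top view the lid spans about (260,265) to (372,345), and the stapler's end at (290,240) is close to the back clip. I'll enlarge that part.

```bash
python3 - <<'E'
import cv2
a=cv2.imread("pics/top0.png")[165:395,215:425]
cv2.imwrite("pics/top0c.png",cv2.resize(a,None,fx=2.6,fy=2.6,interpolation=cv2.INTER_CUBIC))
a=cv2.imread("pics/scene0.png")[215:365,160:385]
cv2.imwrite("pics/scene0c.png",cv2.resize(a,None,fx=3.5,fy=3.5,interpolation=cv2.INTER_CUBIC))
E
```

```text
(no output)
```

View pics/top0c.png

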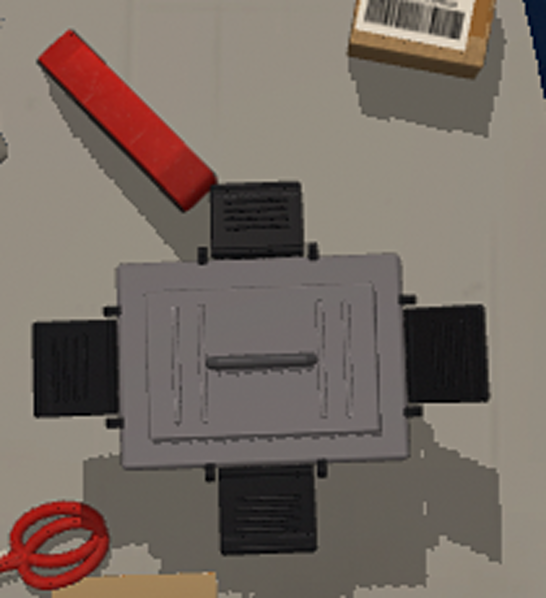

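View pics/scene0c.png

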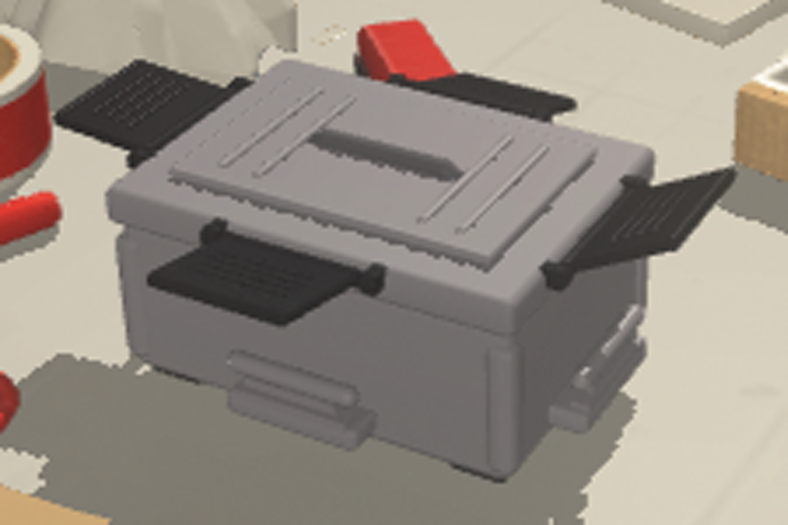

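The crops give the lid corners at (119,265), (400,254), (409,459) and (124,468) in the top crop, plus the clip tips and the stapler corners. I'll fit the case pose and clip angles from both views.

```bash
cat > fit.py <<'E'
import numpy as np, cv2
from plant import arm
from scipy.optimize import least_squares
T=lambda p:np.array(p)/2.6+[215,165]
S=lambda p:np.array(p)/3.5+[160,215]
CM={n:arm.camera_model(n) for n in("top","scene")}
def K(m): return np.array([[m['fx'],0,m['cx']],[0,m['fy'],m['cy']],[0,0,1]])
def proj(n,P):
    m=CM[n]; return cv2.projectPoints(np.array(P,float).reshape(-1,1,3),m['rvec'],m['tvec'],K(m),None)[0].reshape(-1,2)
def unproj(n,uv,z):
    m=CM[n];R=cv2.Rodrigues(m['rvec'])[0];c=-R.T@m['tvec'].ravel()
    out=[]
    for u,v in np.atleast_2d(uv):
        d=R.T@np.array([(u-m['cx'])/m['fx'],(v-m['cy'])/m['fy'],1]); out.append(c+d*(z-c[2])/d[2])
    return np.array(out)
DIR={'front':(-1,0,.067),'right':(0,-1,.092),'back':(1,0,.067),'left':(0,1,.092)}
NAMES=list(DIR)
def tip(n,th,s,w=.029):
    dx,dy,r=DIR[n]; o=np.array([dx,dy,0]); t=np.array([-dy,dx,0])
    return o*(r+.048*np.sin(th))+t*s*w+np.array([0,0,.084-.048*np.cos(th)])
def world(p,P): 
    c,s=np.cos(p[2]),np.sin(p[2]); return np.array(P)@np.array([[c,-s,0],[s,c,0],[0,0,1]]).T+[p[0],p[1],0]
E
cat > run1.py <<'E'
from fit import *
obs=[]
for px,P in zip([(119,265),(400,254),(409,459),(124,468)],[(.06,.085,.092),(.06,-.085,.092),(-.06,-.085,.092),(-.06,.085,.092)]): obs.append(('top',T(px),P))
# t = (-dy,dx): front t=(0,-1); right t=(1,0); back t=(0,1); left t=(-1,0)
C=[('top','front',-1,T((221,553))),('top','front',1,T((317,550))),('top','left',-1,T((33,322))),('top','left',1,T((35,417))),
('top','back',1,T((211,184))),('top','back',-1,T((300,181))),('top','right',1,T((485,305))),('top','right',-1,T((489,402))),
('scene','front',-1,S((148,278))),('scene','front',1,S((285,325))),('scene','right',-1,S((682,250))),('scene','right',1,S((735,168))),
('scene','left',-1,S((137,60))),('scene','left',1,S((57,118))),('scene','back',-1,S((575,103)))]
def res(p):
    r=[proj(n,world(p,P))[0]-px for n,px,P in obs]
    r+=[proj(cam,world(p,tip(n,p[3+NAMES.index(n)],s)))[0]-px for cam,n,s,px in C]
    return np.ravel(r)
best=min((least_squares(res,[.5,0,0]+[1.6]*4,loss='soft_l1') for _ in [0]),key=lambda o:o.cost)
print(best.x.round(4)); print(best.fun.reshape(-1,2).round(1).tolist())
print('stapler',unproj('top',[T(q) for q in[(215,180),(186,211),(72,30),(38,62)]],.046).round(3).tolist())
print('carton',unproj('top',[T(q) for q in[(348,45),(478,66)]],.042).round(3).tolist())
for n in NAMES: print(n,world(best.x,tip(n,best.x[3+NAMES.index(n)],0)).round(3))
E
python3 run1.py
```

```text
[0.4759 0.3675 0.0539 1.792  2.065  1.2366 1.6711]
[[0.3, 0.7], [-0.9, 1.0], [-0.6, -1.2], [0.3, -0.6], [-0.1, 0.9], [0.5, 0.6], [-0.4, -0.3], [-0.5, 0.1], [-0.4, -0.3], [0.6, -0.4], [0.1, -0.6], [0.6, -0.1], [-0.8, 0.5], [0.5, -0.6], [-1.3, -1.0], [1.3, 0.7], [0.8, -0.0], [-1.6, 0.1], [1.5, 0.5]]
stapler [[0.592, 0.4, 0.046], [0.571, 0.419, 0.046], [0.69, 0.496, 0.046], [0.668, 0.518, 0.046]]
carton [[0.683, 0.315, 0.042], [0.67, 0.229, 0.042]]
front [0.362 0.361 0.095]
right [0.483 0.233 0.107]
back [0.588 0.374 0.068]
left [0.468 0.507 0.089]
```

>>> jog_arm(targets=[[[-0.045,-0.031,0],-8,1],[[-0.09,-0.062,0],-16.3,1],[[-0.138,-0.094,0],-16.3,1],[[-0.186,-0.126,0],-16.3,1],[[-0.232,-0.158,0],-16.3,1],[[-0.2754,-0.1885,0],-16.3,1],[[-0.2754,-0.1885,0.05],-16.3,1],[[-0.2754,-0.1885,0.1],-16.3,1],[[-0.2754,-0.1885,0.1],-16.3,1],[[-0.2754,-0.1885,0.1],-16.3,1]], force=40)

```text
clock: 1.35
position: [0.3684, 0.3625, 0.1326]
tcp_rot: [[-0.999, -0.054, 0.001], [-0.054, 0.999, 0.001], [-0.001, 0.001, -1.0]]
force: [0.0, 0.4, 0.5]
grip_width: -0.0002
grasp_force: 0.0
```

>>> jog_arm(targets=[[[0,0,0.02],0,1],[[0,0,0.035],0,1],[[0,0,0.05],0,1],[[0,0,0.065],0,1],[[0,0,0.078],0,1],[[0,0,0.086],0,1],[[0,0,0.086],0,1],[[-0.005,0,0.086],0,1],[[-0.01,0,0.086],0,1],[[-0.015,0,0.086],0,1],[[-0.018,0,0.086],0,1],[[-0.018,0,0.086],0,1]])

```text
clock: 2.85
position: [0.3863, 0.363, 0.0454]
tcp_rot: [[-0.999, -0.053, 0.0], [-0.053, 0.999, 0.0], [-0.0, 0.0, -1.0]]
force: [-0.8, 0.2, -0.0]
grip_width: -0.0
grasp_force: 0.0
```

```bash
python3 - <<'E'
from plant import arm
import cv2
a=arm.get_image("top")[200:420,205:425]; b=arm.get_image("scene")[200:380,150:390]
a=cv2.resize(a,None,fx=1.8,fy=1.8,interpolation=2); b=cv2.resize(b,(400*240//240,396*180//220),interpolation=2)
b=cv2.copyMakeBorder(b,0,396-b.shape[0],0,0,cv2.BORDER_CONSTANT)
cv2.imwrite("pics/p1.png",cv2.hconcat([a,b])); print(arm.observe()['force'].round(1))
E
```

```text
[ 0.7  0.2 -0.1]
```

View pics/p1.png

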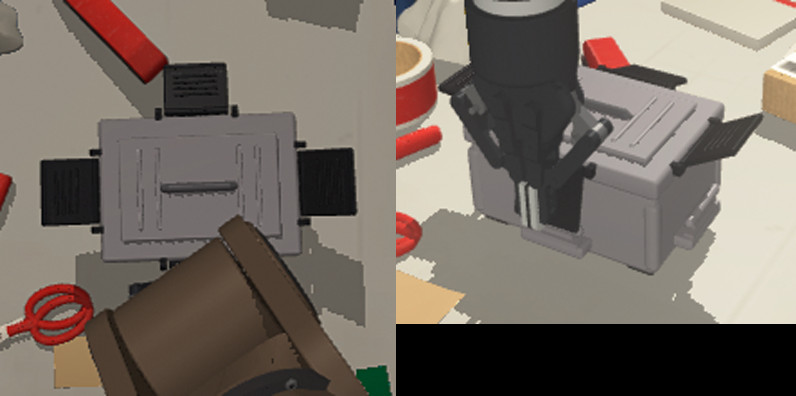

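The front clip is down under the shut fingers, and the case hasn't moved. Next I'll press in small steps, reading the force.

>>> jog_arm(targets=[[[-0.002,0,0],0,1],[[-0.004,0,0],0,1],[[-0.005,0,0],0,1],[[-0.005,0,0],0,1]])

```text
clock: 3.45
position: [0.3902, 0.363, 0.0451]
tcp_rot: [[-0.999, -0.054, -0.001], [-0.054, 0.999, -0.001], [0.001, -0.001, -1.0]]
force: [-5.7, 1.6, -1.0]
grip_width: 0.0003
grasp_force: 2.2
```

>>> jog_arm(targets=[[[-0.001,0,0],0,1],[[-0.002,0,0],0,1],[[-0.002,0,0],0,1]])

```text
clock: 3.82
position: [0.393, 0.3633, 0.0452]
tcp_rot: [[-0.999, -0.054, 0.0], [-0.054, 0.999, 0.0], [-0.0, 0.0, -1.0]]
force: [-0.4, -0.3, -1.0]
grip_width: 0.0002
grasp_force: 0.4
```

>>> jog_arm(targets=[[[-0.001,0,0],0,1],[[-0.002,0,0],0,1],[[-0.002,0,0],0,1]])

```text
clock: 4.2
position: [0.3939, 0.3632, 0.0453]
tcp_rot: [[-0.999, -0.054, -0.002], [-0.054, 0.999, -0.001], [0.002, -0.001, -1.0]]
force: [-8.7, 1.8, 1.1]
grip_width: -0.0003
grasp_force: 0.0
```

>>> jog_arm(targets=[[[0.012,0,0],0,1],[[0.035,0,0],0,1],[[0.035,0,-0.05],0,1],[[0.035,0,-0.1],0,1],[[0.0,-0.035,-0.1],10,1],[[-0.03,-0.07,-0.1],20,1],[[-0.055,-0.1,-0.1],30,1],[[-0.081,-0.133,-0.1],40,1],[[-0.081,-0.133,-0.1],50,1],[[-0.081,-0.133,-0.1],60,1],[[-0.081,-0.133,-0.1],70,1],[[-0.081,-0.133,-0.1],80,1],[[-0.081,-0.133,-0.1],90,1],[[-0.081,-0.133,-0.1],90,1],[[-0.081,-0.133,-0.1],90,1]])

```text
clock: 6.08
position: [0.4829, 0.235, 0.1454]
tcp_rot: [[-0.058, 0.998, 0.001], [0.998, 0.058, 0.0], [0.0, 0.001, -1.0]]
force: [-0.1, -0.1, -0.2]
grip_width: -0.0001
grasp_force: 0.0
```

```bash
python3 - <<'E'
from plant import arm
import cv2
a=arm.get_image("top")[200:420,205:425]; b=arm.get_image("scene")[200:380,150:390]
a=cv2.resize(a,None,fx=1.8,fy=1.8,interpolation=2); b=cv2.resize(b,(400,324),interpolation=2)
b=cv2.copyMakeBorder(b,0,396-b.shape[0],0,0,cv2.BORDER_CONSTANT)
cv2.imwrite("pics/p2.png",cv2.hconcat([a,b])); print(arm.observe()['joint_pos'].round(2))
E
```

```text
[0.33 0.48 1.87 0.   0.8  0.27]
```

View pics/p2.png

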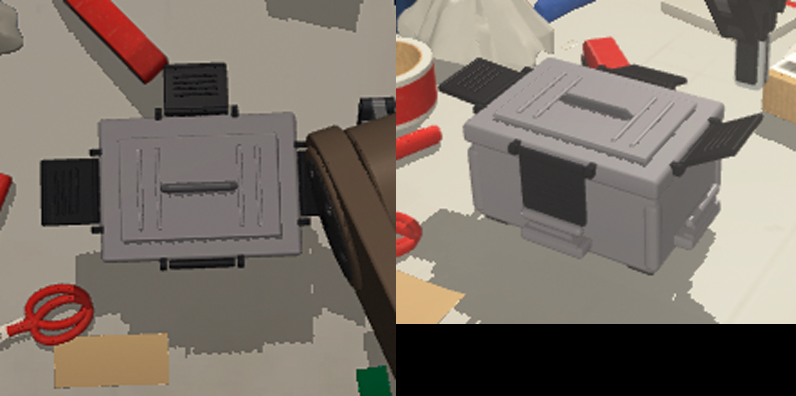

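The front clip is flush and the case hasn't moved. The tool is now over the right clip.

>>> jog_arm(targets=[[[0,0,0.025],0,1],[[0,0,0.04],0,1],[[0,0,0.055],0,1],[[0,0,0.07],0,1],[[0,0,0.085],0,1],[[0,0,0.1],0,1],[[0,0,0.1],0,1],[[0.005,0,0.1],0,1],[[0.01,0,0.1],0,1],[[0.015,0,0.1],0,1],[[0.018,0,0.1],0,1],[[0.018,0,0.1],0,1]])

```text
clock: 7.68
position: [0.4819, 0.2533, 0.0454]
tcp_rot: [[-0.054, 0.999, 0.0], [0.999, 0.054, 0.0], [0.0, 0.0, -1.0]]
force: [0.2, -0.8, -0.1]
grip_width: -0.0
grasp_force: 0.0
```

>>> jog_arm(targets=[[[0.002,0,0],0,1],[[0.004,0,0],0,1],[[0.004,0,0],0,1]])

```text
clock: 8.05
position: [0.4817, 0.257, 0.0453]
tcp_rot: [[-0.054, 0.999, -0.0], [0.999, 0.054, 0.0], [0.0, -0.0, -1.0]]
force: [-0.5, 0.3, -0.2]
grip_width: -0.0004
grasp_force: 0.1
```

>>> jog_arm(targets=[[[0.001,0,0],0,1],[[0.002,0,0],0,1],[[0.002,0,0],0,1]])

```text
clock: 8.43
position: [0.4815, 0.2586, 0.0451]
tcp_rot: [[-0.054, 0.999, -0.0], [0.999, 0.054, -0.0], [-0.0, -0.0, -1.0]]
force: [0.0, -4.3, -2.6]
grip_width: -0.0
grasp_force: 1.9
```

>>> jog_arm(targets=[[[0.001,0,0],0,1],[[0.002,0,0],0,1],[[0.002,0,0],0,1]])

```text
clock: 8.8
position: [0.4816, 0.2611, 0.0454]
tcp_rot: [[-0.054, 0.999, 0.0], [0.999, 0.054, 0.0], [0.0, 0.0, -1.0]]
force: [-0.1, -1.2, 0.2]
grip_width: 0.0001
grasp_force: 0.0
```

>>> jog_arm(targets=[[[0.001,0,0],0,1],[[0.002,0,0],0,1],[[0.002,0,0],0,1]])

```text
clock: 9.18
position: [0.4815, 0.2616, 0.0454]
tcp_rot: [[-0.054, 0.999, -0.001], [0.999, 0.054, -0.001], [-0.001, -0.001, -1.0]]
force: [2.5, -16.3, 2.0]
grip_width: 0.0001
grasp_force: 0.0
```

>>> jog_arm(targets=[[[-0.012,0,0],0,1],[[-0.035,0,0],0,1],[[-0.035,0,-0.05],0,1],[[-0.035,0,-0.1],0,1],[[-0.035,0.055,-0.1],-10,1],[[-0.02,0.108,-0.1],-20,1],[[0.03,0.108,-0.1],-30,1],[[0.0965,0.108,-0.1],-40,1],[[0.0965,0.108,-0.1],-50,1],[[0.0965,0.108,-0.1],-60,1],[[0.0965,0.108,-0.1],-70,1],[[0.0965,0.108,-0.1],-80,1],[[0.0965,0.108,-0.1],-90,1],[[0.0965,0.108,-0.1],-90,1],[[0.0965,0.108,-0.1],-90,1]])

```text
clock: 11.05
position: [0.584, 0.365, 0.1453]
tcp_rot: [[-0.999, -0.05, -0.0], [-0.05, 0.999, 0.0], [0.0, 0.0, -1.0]]
force: [-0.3, 0.6, 0.1]
grip_width: -0.0
grasp_force: 0.0
```

```bash
python3 - <<'E'
from plant import arm
import cv2
a=arm.get_image("top")[200:420,205:425]; b=arm.get_image("scene")[200:380,150:390]
a=cv2.resize(a,None,fx=1.8,fy=1.8,interpolation=2); b=cv2.resize(b,(400,324),interpolation=2)
b=cv2.copyMakeBorder(b,0,396-b.shape[0],0,0,cv2.BORDER_CONSTANT)
cv2.imwrite("pics/p3.png",cv2.hconcat([a,b])); print(arm.observe()['joint_pos'].round(2))
E
```

```text
[ 0.46  0.67  1.47  0.    1.   -1.16]
```

View pics/p3.png

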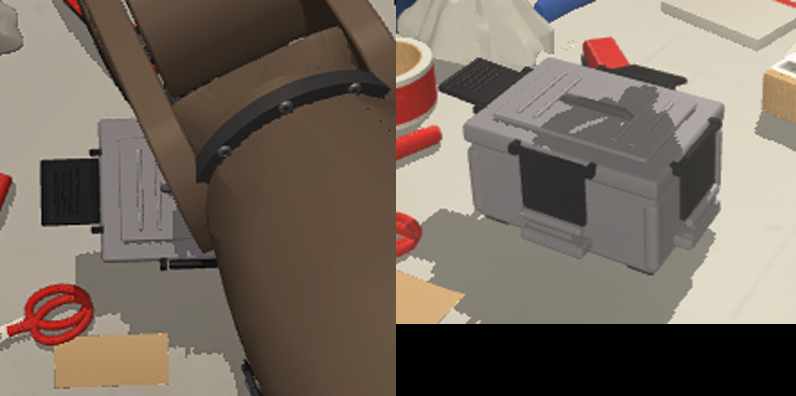

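Front and right clips are flush, and the case is still in place. Now the back clip.

>>> jog_arm(targets=[[[0,0,0.03],0,1],[[0,0,0.055],0,1],[[0,0,0.068],0,1],[[0,0,0.08],0,1],[[0,0,0.09],0,1],[[0,0,0.0995],0,1],[[0,0,0.0995],0,1],[[0.005,0,0.0995],0,1],[[0.01,0,0.0995],0,1],[[0.015,0,0.0995],0,1],[[0.018,0,0.0995],0,1],[[0.018,0,0.0995],0,1]])

```text
clock: 12.65
position: [0.5658, 0.3641, 0.0459]
tcp_rot: [[-0.999, -0.054, -0.0], [-0.054, 0.999, -0.0], [0.0, 0.0, -1.0]]
force: [-0.3, 0.1, 0.1]
grip_width: 0.0003
grasp_force: 0.0
```

>>> jog_arm(targets=[[[0.002,0,0],0,1],[[0.004,0,0],0,1],[[0.004,0,0],0,1]])

```text
clock: 13.02
position: [0.5626, 0.3639, 0.0458]
tcp_rot: [[-0.999, -0.054, 0.001], [-0.054, 0.999, 0.0], [-0.001, 0.0, -1.0]]
force: [4.6, -0.3, -2.5]
grip_width: 0.0001
grasp_force: 1.9
```

>>> jog_arm(targets=[[[0.001,0,0],0,1],[[0.002,0,0],0,1],[[0.002,0,0],0,1]])

```text
clock: 13.4
position: [0.5601, 0.3637, 0.0457]
tcp_rot: [[-0.999, -0.054, -0.0], [-0.054, 0.999, 0.0], [0.0, 0.0, -1.0]]
force: [1.0, 0.8, -1.4]
grip_width: 0.0004
grasp_force: 0.9
```

>>> jog_arm(targets=[[[0.001,0,0],0,1],[[0.001,0,0],0,1]])

```text
clock: 13.65
position: [0.5589, 0.3637, 0.0459]
tcp_rot: [[-0.999, -0.054, -0.0], [-0.054, 0.999, -0.0], [0.0, -0.0, -1.0]]
force: [1.3, 1.0, -1.5]
grip_width: -0.0
grasp_force: 0.0
```

>>> jog_arm(targets=[[[0.001,0,0],0,1],[[0.001,0,0],0,1]])

```text
clock: 13.9
position: [0.5586, 0.3638, 0.0461]
tcp_rot: [[-0.999, -0.054, 0.001], [-0.054, 0.999, 0.001], [-0.001, 0.001, -1.0]]
force: [3.8, 1.7, 0.4]
grip_width: -0.0001
grasp_force: 0.0
```

>>> jog_arm(targets=[[[0.001,0,0],0,1],[[0.001,0,0],0,1]])

```text
clock: 14.15
position: [0.5583, 0.3639, 0.0466]
tcp_rot: [[-0.999, -0.054, 0.003], [-0.054, 0.999, 0.001], [-0.003, 0.001, -1.0]]
force: [5.8, 1.7, 4.4]
grip_width: 0.0003
grasp_force: 0.0
```

>>> jog_arm(targets=[[[-0.012,0,0],0,1],[[-0.035,0,0],0,1],[[-0.035,0,-0.05],0,1],[[-0.035,0,-0.1],0,1],[[-0.005,0.035,-0.1],10,1],[[0.025,0.07,-0.1],20,1],[[0.055,0.105,-0.1],30,1],[[0.08,0.141,-0.1],40,1],[[0.08,0.141,-0.1],50,1],[[0.08,0.141,-0.1],60,1],[[0.08,0.141,-0.1],70,1],[[0.08,0.141,-0.1],80,1],[[0.08,0.141,-0.1],90,1],[[0.08,0.141,-0.1],90,1],[[0.08,0.141,-0.1],90,1]])

```text
clock: 16.02
position: [0.4697, 0.5001, 0.1456]
tcp_rot: [[-0.057, 0.998, -0.001], [0.998, 0.057, -0.0], [-0.0, -0.001, -1.0]]
force: [0.6, 0.1, 0.1]
grip_width: -0.0003
grasp_force: 0.0
```

```bash
python3 - <<'E'
from plant import arm
import cv2
a=arm.get_image("top")[160:380,205:425]; b=arm.get_image("scene")[200:380,150:390]
a=cv2.resize(a,None,fx=1.8,fy=1.8,interpolation=2); b=cv2.resize(b,(400,324),interpolation=2)
b=cv2.copyMakeBorder(b,0,396-b.shape[0],0,0,cv2.BORDER_CONSTANT)
cv2.imwrite("pics/p4.png",cv2.hconcat([a,b])); print(arm.observe()['joint_pos'].round(2))
E
```

```text
[0.72 0.66 1.48 0.   1.   0.66]
```

View pics/p4.png

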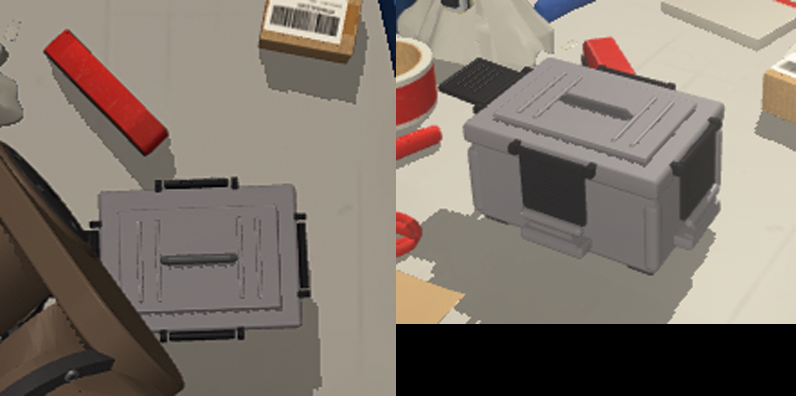

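The back clip is down, and the stapler and case haven't moved. Now the left clip.

>>> jog_arm(targets=[[[0,0,0.03],0,1],[[0,0,0.048],0,1],[[0,0,0.062],0,1],[[0,0,0.076],0,1],[[0,0,0.09],0,1],[[0,0,0.0995],0,1],[[0,0,0.0995],0,1],[[-0.005,0,0.0995],0,1],[[-0.01,0,0.0995],0,1],[[-0.015,0,0.0995],0,1],[[-0.018,0,0.0995],0,1],[[-0.018,0,0.0995],0,1]])

```text
clock: 17.62
position: [0.4707, 0.4818, 0.0464]
tcp_rot: [[-0.053, 0.999, -0.0], [0.999, 0.053, -0.0], [-0.0, -0.0, -1.0]]
force: [0.4, 0.3, -0.4]
grip_width: -0.0001
grasp_force: 0.0
```

>>> jog_arm(targets=[[[-0.002,0,0],0,1],[[-0.004,0,0],0,1],[[-0.004,0,0],0,1]])

```text
clock: 18.0
position: [0.4708, 0.4788, 0.0462]
tcp_rot: [[-0.054, 0.999, 0.001], [0.999, 0.054, 0.001], [0.001, 0.001, -1.0]]
force: [-0.4, 5.4, -3.1]
grip_width: -0.0
grasp_force: 2.2
```

>>> jog_arm(targets=[[[-0.001,0,0],0,1],[[-0.002,0,0],0,1],[[-0.002,0,0],0,1]])

```text
clock: 18.38
position: [0.4709, 0.4759, 0.0463]
tcp_rot: [[-0.054, 0.999, -0.0], [0.999, 0.054, -0.0], [-0.0, -0.0, -1.0]]
force: [-0.4, 0.8, -0.0]
grip_width: 0.0003
grasp_force: 0.0
```

>>> jog_arm(targets=[[[-0.001,0,0],0,1],[[-0.001,0,0],0,1]])

```text
clock: 18.62
position: [0.4712, 0.4754, 0.0466]
tcp_rot: [[-0.054, 0.999, 0.001], [0.999, 0.054, 0.001], [0.001, 0.001, -1.0]]
force: [-0.1, 3.2, 0.2]
grip_width: 0.0001
grasp_force: 0.0
```

>>> jog_arm(targets=[[[-0.001,0,0],0,1],[[-0.001,0,0],0,1]])

```text
clock: 18.88
position: [0.4713, 0.475, 0.0469]
tcp_rot: [[-0.054, 0.999, 0.001], [0.999, 0.054, 0.002], [0.002, 0.001, -1.0]]
force: [0.6, 5.2, 2.6]
grip_width: 0.0
grasp_force: 0.0
```

>>> jog_arm(targets=[[[-0.001,0,0],0,1],[[-0.001,0,0],0,1]])

```text
clock: 19.12
position: [0.4715, 0.4746, 0.0471]
tcp_rot: [[-0.054, 0.999, 0.002], [0.999, 0.054, 0.003], [0.003, 0.002, -1.0]]
force: [-1.6, 10.3, 2.6]
grip_width: 0.0002
grasp_force: 2.6
```

>>> jog_arm(targets=[[[0.012,0,0],0,1],[[0.035,0,0],0,1],[[0.035,0,-0.05],0,1],[[0.035,0,-0.1],0,1],[[0.05,-0.04,-0.15],0,1],[[0.08,-0.09,-0.18],0,1],[[0.11,-0.14,-0.18],0,1],[[0.13,-0.19,-0.18],0,1],[[0.13,-0.24,-0.18],0,1],[[0.13,-0.28,-0.18],0,1],[[0.13,-0.28,-0.18],0,1],[[0.13,-0.28,-0.18],0,1]])

```text
clock: 20.62
position: [0.1849, 0.5881, 0.2263]
tcp_rot: [[-0.054, 0.999, 0.0], [0.999, 0.054, -0.0], [-0.0, 0.0, -1.0]]
force: [0.3, 0.9, 0.3]
grip_width: 0.0002
grasp_force: 0.0
```

```bash
python3 - <<'E'
from plant import arm
import cv2
A=arm.get_image("top"); B=arm.get_image("scene")
a=cv2.resize(A[225:365,240:400],(400,350),interpolation=2); b=cv2.resize(B[200:380,150:390],(400,300),interpolation=2)
b=cv2.copyMakeBorder(b,0,50,0,0,cv2.BORDER_CONSTANT)
cv2.imwrite("pics/p5.png",cv2.hconcat([a,b]))
E
```

```text
(no output)
```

View pics/p5.png

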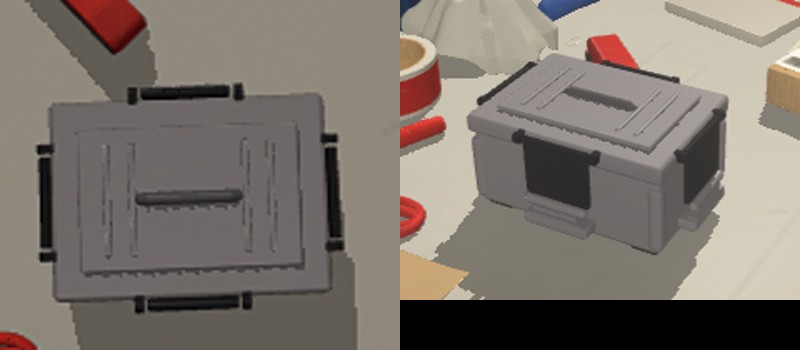

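All four clips show as thin strips level with their pin ends. The lid corner is at (260,266), as at the start, and the stapler and carton haven't moved.

```bash
python3 -c "
from plant import arm
print(arm.finish_job())"
```

```text
the job is handed in; nothing more can be done
None
```

All four clips are snapped shut and look flush in the last pictures, the case, stapler and carton haven't visibly moved, and I handed the job in at about 21 s.

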